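Close the vial case

ROBOT

A 6-joint arm with a two-finger parallel gripper is mounted at the origin on the work surface. World frame = base frame: x ahead of the robot, y to its left, z up, the work surface at z = 0. Lengths are in mm, angles in rad, forces in N, time in s.
With the tool pointing down it reaches from about 300 to 775 mm from the base axis. Payload 14.6 kg.
Tool frame: the origin (TCP) lies on the mounting face of the last link; the fingertips stand 199 mm ahead of it and the grasp point (between the pads) lies 180 mm ahead of it; z points along the fingers, y is the line along which they close (so a half turn about z gives the same grasp; the last joint's range is limited). The gripper opens to 94 mm and grips with 3 to 60 N. Pads are 16 mm wide; open, the fingers measure 119 mm over their backs; the gripper's body (75 mm by 177 mm) begins 78 mm behind the grasp point.
Start: joints at [1.108, 0.3, 1.521, -0, 1.321, -0.067], TCP at [212.048, 507.471, 404.646] pointing down, gripper open.
Joint ranges: [-3.03, 3.03], [-0.79, 2.21], [0.23, 2.52], [-1.04, 4.18], [0, 3.07], [-2.55, 2.55]. Speed limits (rad/s): [2.22, 2.22, 2.57, 3.14, 3.14, 3.14].

INTERFACE

Orientations are given as [roll, pitch, yaw] about the fixed x, y, z axes, in that order (R = Rz(yaw) Ry(pitch) Rx(roll)).
In Python, from cell import manip gives the robot as it stands. The module is installed in compiled form; this text tells all that it offers.
- The arm moves only by the shell command python3 -m creep 'ROWS' [FORCE]. ROWS is a JSON object of lists of equal length, an entry for each row: "slide": the shift along the world's x, y, z in cm, a list of three; "turn": the turn about the world's z in rad; "claw": the opening, from 0 (shut) to 1 (fully open). A call has 1 to 8 rows; each row shifts and turns the commanded pose from where the row before left it; what a row does not reach is not made up. A row lasts 1/8 s, in which the tool goes at most 62.5 mm and 10.7 degrees, less where a joint would pass 70% of its speed; a pose out of reach is approached as far as the arm can. A call with a gripper value outside its range is refused whole. The fingers move at their own pace and stop on an object; FORCE is the grip in N (left out, the last holds). Time passes only in rows, so rows that do not move let the fingers close. It gives the time, the measured TCP pose, the force, the opening and the grip force at its end, in the units of the state.
- manip.read_state(): the state, without advancing time (a new reading comes with each control period).
- manip.camera(name): name is "scene" or "top" or "wrist"; returns (picture, depth): 420x560x3 uint8, red, green, blue; 420x560 float32, mm along the optical axis (not along the pixel's ray), 0 where there is no reading.
- manip.calibration(name): a dict with "intrinsics" (3x3 intrinsics, pixels), "k1" (the pictures are not rectified: a ray, as slopes to the right and down, at radius r is drawn at 1 + k1 r^2 times it, then the intrinsics apply), "pose" (4x4, takes a point from camera to world coordinates). Camera axes: x right, y up, looking along -z (the intrinsics and any distortion apply to the point x, -y, -z); pixel columns grow to the right and rows downward; lengths in mm; the calibration is good to about 2 mm. A picture is of the moment at which its call begins: read the wrist's pose just before it. calibration takes no time and is no camera call; for the wrist camera it gives the pose at the moment of the call.
- manip.sign_off(): hands the job in; it is judged then, once.
Trained networks look in the newest picture that a camera, given by its name, has taken for a name from the list of things; names that differ only in an ending like _2 or _b are one class to them, and where a whole thing is asked for, a point or a joint stands for the part that bears it (a point fixed in the world has none). Each returns a list of dicts, best first, with "score" (0 to 1); they miss things now and then, are a little off and sometimes report something else, mostly with a low value. They report only what shows in the picture. A call takes as long as a camera call.
- manip.cut_out(query, camera): "mask" (420x560 bool, what is visible of it) and "position" ([column, row] in pixels, amid what is visible of it).
The state is a dict: "clock": time; "joints": joint angles; "qd": joint speeds; "effort": joint torques, N m; "eef_pos": TCP position; "eef_rot": TCP orientation; "wrist_force": force on the tool from outside, world axes, zero at the start; "moment": the same for the moment, N m; "finger_gap": finger opening in mm; "finger_force": force on a finger pad.
Only numpy, scipy, OpenCV 4.12 (cv2) and the standard library are available. Lean on these libraries where they do the work, as an engineer would, in place of code of your own. Each camera call takes 0.05 s, during which the arm holds its last target. There are 200 camera calls.

TASK

Get the wooden vial case ready to carry: first push the upright inner flap over with the fingertips until it lies flat over the vials, then push the open lid over and press it fully shut on top, without slamming it. Leave the bottle, the jar and the tin beside the case standing where they are.

Things in the scene. Friction and masses are not known exactly. Their poses are not given: they have to be found in the camera images.
- case: Open wooden case, fixed to the table, 150 mm (its x, front to back) x 240 mm (its y) x 80 mm high, walls 6 mm. Origin: centre of the underside. Its x axis points from the front wall (the side nearer the robot) to the back wall; z is up. Ten capped vials stand inside, tops 58 mm above the table, below the folded flap.
- flap (a joint): Angle of the inner flap in rad: 0 = lying flat (its stop), 1.57 = upright; at most 1.9. The flap is a plywood leaf 115 mm long, 220 mm wide, 5 mm thick, hinged along the inside of the front wall; from upright it folds away from the robot, towards +x of the case. Light friction hinge (about 0.1 N m): it stays where it is left.
- flap_hinge (a point): Middle of the flap's hinge line, fixed on the case at (-66, 0, 64) mm of the case frame; the hinge line runs along the case's y. The folded flap's upper face is 69 mm above the table, 11 mm below the rim.
- flap_edge (a point): Middle of the flap's free edge, 115 mm from the hinge, on the face that is uppermost when folded (the face that looks to the robot when upright).
- lid (a joint): Angle of the lid in rad: 0 = fully shut on the rim (its stop), 1.57 = upright, more = leaning back away from the robot; at most 1.9. The lid is a wooden board 150 mm long, 240 mm wide, 10 mm thick, hinged along the back wall's top. To shut it, its outer face (looking away from the robot when open) is pushed towards the robot and down. Friction hinge (about 0.33 N m): it stays where it is left and does not fall.
- lid_hinge (a point): Middle of the lid's hinge line, fixed on the case at (75, 0, 80) mm of the case frame, along the case's y; it is on the lid's inner face. The shut lid's outer face is 90 mm above the table.
- lid_edge (a point): Middle of the lid's free edge, 150 mm from the hinge, on the outer face (uppermost when shut).
- bottle: Bystander: small amber glass bottle with black cap, 44 mm across, 95 mm tall, loose, standing beside the case; origin at the centre of its underside.
- jar: Bystander: glass jar with cork-coloured cap, 64 mm across, 85 mm tall, loose, standing beside the case; origin at the centre of its underside.
- tin: Bystander: square plain metal tin, 57 x 57 x 69 mm, loose, standing beside the case; origin at the centre of its underside.

How it is judged:
By the outcome, as a careful person would: the job done as asked, in the order asked, and still so for the second after the job is handed in, with the robot touching nothing.
It also fails if it takes over 51 s, if anything falls off the work surface, if the arm or the gripper's body presses on something with over 40 N, if the wrist force passes 120 N, or if a joint passes its speed limit or range.

## Working session

There is one attempt and no reset: what is moved stays moved. The work goes in short steps, Python scripts to look and compute and a shell command to move; the robot and the scene stay as the last step left them, time stands still between calls to the robot, and variables do not carry over. Pictures are saved under pics/ and viewed, at most 10 in all, crops included, and the job is handed in when it is done.

```bash
mkdir -p pics
cat > h.py <<'E'
import numpy as np, cv2
from cell import manip
def pts(cam, depth, cal=None):
    c=cal or manip.calibration(cam); K=np.array(c["intrinsics"],float); k1=c["k1"]; T=np.array(c["pose"])
    v,u=np.mgrid[:420,:560]
    p=np.stack([u,v],-1).reshape(-1,1,2).astype(np.float64)
    n=cv2.undistortPoints(p,K,np.array([k1,0,0,0,0.])).reshape(420,560,2)
    P=np.stack([n[...,0]*depth,-n[...,1]*depth,-depth],-1)
    return P@T[:3,:3].T+T[:3,3]
E
python3 - <<'E'
from h import *
ims=[]
for cam in ("scene","top"):
    im,d=manip.camera(cam); W=pts(cam,d); ims.append(im)
    np.savez(f"{cam}.npz",im=im,W=W,d=d)
    print(cam,np.round(np.array(manip.calibration(cam)["pose"])[:3,3]))
    for q in ("case","flap","lid","bottle","jar","tin"):
        for r in manip.cut_out(q,cam)[:2]:
            m=r["mask"]&(d>0); P=W[m]
            if len(P): print(q,round(r["score"],2),np.round(r["position"]),m.sum(),np.round(np.percentile(P,[2,50,98],axis=0)).tolist())
    cv2.imwrite(f"pics/{cam}.png",im[...,::-1])
print(manip.read_state())
E
```

```text
scene [ 952. -740.  776.]
case 0.62 [176. 298.] 1538 [[457.0, -274.0, 3.0], [493.0, -252.0, 62.0], [519.0, -209.0, 69.0]]
case 0.56 [242. 222.] 11972 [[457.0, -138.0, 3.0], [528.0, -48.0, 75.0], [625.0, 97.0, 227.0]]
flap 0.98 [218. 196.] 2720 [[458.0, -127.0, 66.0], [463.0, -33.0, 126.0], [468.0, 85.0, 177.0]]
lid 0.86 [287. 200.] 3345 [[602.0, -133.0, 54.0], [619.0, -38.0, 167.0], [626.0, 102.0, 228.0]]
jar 0.9 [233. 330.] 1790 [[597.0, -281.0, 3.0], [631.0, -266.0, 61.0], [652.0, -226.0, 85.0]]
tin 0.86 [173. 302.] 1543 [[455.0, -274.0, 3.0], [492.0, -252.0, 62.0], [519.0, -209.0, 69.0]]
top [504.  36. 882.]
case 0.64 [301. 225.] 12514 [[463.0, -131.0, 3.0], [559.0, -16.0, 44.0], [622.0, 100.0, 230.0]]
flap 0.72 [303. 274.] 797 [[450.0, -122.0, 2.0], [464.0, -18.0, 170.0], [469.0, 85.0, 181.0]]
lid 0.8 [300. 185.] 3119 [[603.0, -126.0, 89.0], [612.0, -13.0, 192.0], [625.0, 102.0, 231.0]]
bottle 0.6 [185. 233.] 408 [[523.0, 193.0, 20.0], [540.0, 208.0, 66.0], [560.0, 231.0, 97.0]]
jar 0.55 [410. 194.] 1032 [[591.0, -274.0, 12.0], [618.0, -239.0, 83.0], [649.0, -218.0, 87.0]]
tin 0.6 [405. 257.] 1067 [[453.0, -268.0, 7.0], [485.0, -232.0, 68.0], [519.0, -203.0, 72.0]]
{'clock': 0.7, 'joints': array([ 1.10838244e+00,  2.99895692e-01,  1.52099796e+00, -3.31301736e-05,
        1.32070555e+00, -6.65820825e-02]), 'qd': array([ 1.20159372e-03,  3.31054268e-04, -5.71992477e-04,  1.71031794e-03,
        9.36674125e-05, -4.87000808e-04]), 'effort': array([ 3.47885107e-04, -5.31553710e+01, -3.52886546e+01,  7.09500932e-02,
        2.12488492e-02, -3.43047634e-05]), 'eef_pos': array([212.05830679, 507.46540593, 404.64880861]), 'eef_rot': array([-3.14158398e+00,  3.15926786e-05,  2.74576905e+00]), 'wrist_force': array([-0.47091132, -0.11455151,  0.2733151 ]), 'moment': array([ 0.02638596,  0.02119967, -0.01146081]), 'finger_force': 0.0, 'finger_gap': 93.55108645336782}
```

View pics/scene.png

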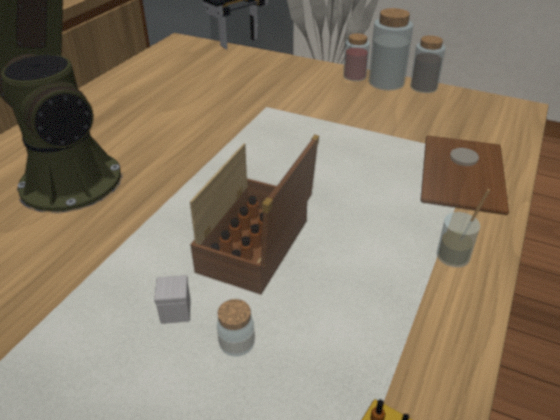

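View pics/top.png

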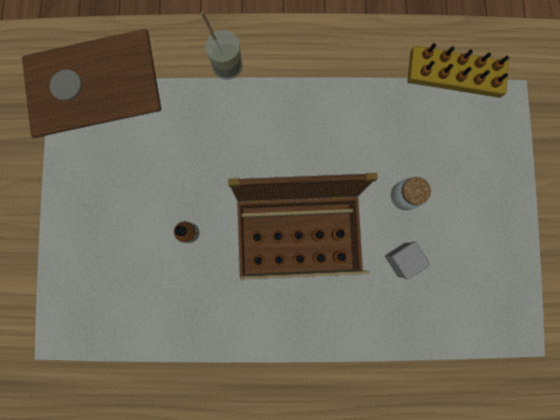

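Run:
```python
from h import *
for cam in ("scene","top"):
    z=np.load(cam+".npz");W=z["W"];im=z["im"]
    for q in ("flap","lid"):
        # lid/flap plane from region boxes
        b=((W[...,0]>440)&(W[...,0]<480)) if q=="flap" else ((W[...,0]>590)&(W[...,0]<650))
        m=b&(W[...,2]>95)&(abs(W[...,1])<140)
        P=W[m]
        A=np.c_[P[:,1],P[:,2],np.ones(len(P))]
        s=None
        w=np.ones(len(P),bool)
        for _ in range(5):
            s=np.linalg.lstsq(A[w],P[w,0],rcond=None)[0]; r=P[:,0]-A@s; w=abs(r)<6
        print(cam,q,len(P),w.sum(),"x=%.4f y + %.4f z + %.1f"%tuple(s),np.round(np.percentile(P[w],[1,99],axis=0)).tolist())
```

```text
scene flap 2056 2056 x=-0.0380 y + 0.0014 z + 461.9 [[457.0, -128.0, 96.0], [468.0, 87.0, 178.0]]
scene lid 2998 2852 x=-0.0333 y + 0.0540 z + 609.2 [[611.0, -134.0, 97.0], [627.0, 102.0, 229.0]]
top flap 639 639 x=-0.0383 y + -0.0320 z + 469.0 [[458.0, -126.0, 97.0], [470.0, 89.0, 181.0]]
top lid 3028 2886 x=-0.0401 y + 0.0917 z + 595.1 [[602.0, -129.0, 97.0], [625.0, 105.0, 232.0]]
```

Case centre is near (528, -17) with yaw about 0.04. The flap is upright with its face at x≈457, and the lid is open at about 1.64 rad. In the top view the case spans columns 238–362 and rows 175–278. The bottle is at (185,233), the jar at (412,193) and the tin at (408,260), all clear of the case. First I shut the gripper and go in front of the flap.

```bash
python3 -m creep '{"slide":[[1.8,-4.4,0],[1.8,-4.4,0],[1.8,-4.4,0],[1.8,-4.4,0],[1.8,-4.4,0],[1.8,-4.4,0],[1.8,-4.4,0],[1.8,-4.4,0]],"turn":[0.1,0.1,0.1,0.134,0,0,0,0],"claw":[0,0,0,0,0,0,0,0]}' 10
python3 -m creep '{"slide":[[1.7,-4.4,0],[1.7,-4.4,0],[1.7,-4.4,-1],[1.6,-4,-2],[0,0,-2],[0,0,0]],"turn":[0,0,0,0,0,0],"claw":[0,0,0,0,0,0]}'
```

```text
clock: 1.7
eef_pos: [356.3, 154.0, 404.9]
eef_rot: [3.141, 0.001, -3.103]
wrist_force: [0.7, 0.5, 0.1]
finger_gap: 17.3
finger_force: 0.0
clock: 2.45
eef_pos: [422.9, -16.8, 353.8]
eef_rot: [3.141, -0.002, -3.104]
wrist_force: [0.9, -0.2, 0.1]
finger_gap: 0.5
finger_force: 0.0
```

```bash
python3 -m creep '{"slide":[[1.3,0,-0.3],[1.3,0,-0.3],[1.1,0,-0.1],[1.1,0,-0.1],[1.05,0,-0.35],[1.05,0,-0.35],[0.9,0,-0.6],[0.9,0,-0.6]],"turn":[0,0,0,0,0,0,0,0],"claw":[0,0,0,0,0,0,0,0]}'
python3 - <<'E'
from h import *
im,d=manip.camera("scene");cv2.imwrite("pics/s2.png",im[...,::-1])
E
```

```text
clock: 3.45
eef_pos: [510.6, -16.5, 327.1]
eef_rot: [3.142, -0.0, -3.103]
wrist_force: [-1.0, 0.3, 0.2]
finger_gap: 0.5
finger_force: 0.5
```

View pics/s2.png

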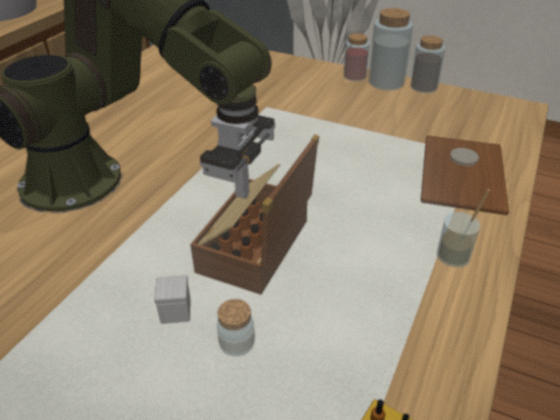

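The flap is tilted about 45° (columns 200–280, row 205) with the fingertips behind it at (242,190). The lid hasn't moved, so I'll continue.

```bash
python3 -m creep '{"slide":[[0.7,0,-0.8],[0.7,0,-0.8],[0.5,0,-1],[0.5,0,-1],[0.2,0,-1],[0.1,0,-0.8],[0.1,0,-0.4],[0,0,0]],"turn":[0,0,0,0,0,0,0,0],"claw":[0,0,0,0,0,0,0,0]}'
python3 -m creep '{"slide":[[0,0,-0.15],[0,0,0]],"turn":[0,0],"claw":[0,0]}'
```

```text
clock: 4.5
eef_pos: [538.0, -16.6, 269.4]
eef_rot: [3.142, -0.001, -3.103]
wrist_force: [0.3, -0.6, 0.5]
finger_gap: 0.5
finger_force: 0.0
clock: 4.75
eef_pos: [538.1, -16.5, 268.5]
eef_rot: [-3.141, 0.001, -3.103]
wrist_force: [-0.1, 0.5, 1.4]
finger_gap: 0.6
finger_force: 1.0
```

```bash
python3 -m creep '{"slide":[[0,0,-0.1],[0,0,-0.1],[0,0,0]],"turn":[0,0,0],"claw":[0,0,0]}'
```

```text
clock: 5.12
eef_pos: [538.1, -16.5, 268.1]
eef_rot: [-3.141, 0.001, -3.103]
wrist_force: [-9.4, 0.8, 22.2]
finger_gap: 0.4
finger_force: 11.2
```

```bash
python3 -m creep '{"slide":[[0,0,1],[0,0,3],[0,0,3],[0,0,3],[0,0,3],[0,0,3],[0,0,3],[0,0,0]],"turn":[0,0,0,0,0,0,0,0],"claw":[0,0,0,0,0,0,0,0]}'
python3 - <<'E'
from h import *
im,d=manip.camera("scene");cv2.imwrite("pics/s3.png",im[...,::-1]);W=pts("scene",d)
m=(W[...,0]>590)&(W[...,0]<650)&(W[...,2]>95)&(W[...,2]<240)&(abs(W[...,1])<140);P=W[m]
A=np.c_[P[:,1],P[:,2],np.ones(len(P))];w=np.ones(len(P),bool)
for _ in range(5):
    s=np.linalg.lstsq(A[w],P[w,0],rcond=None)[0]; w=abs(P[:,0]-A@s)<5
print("lid",s,w.sum(),P[w].max(0),P[w].min(0))
E
```

```text
clock: 6.12
eef_pos: [537.9, -16.5, 458.2]
eef_rot: [-3.141, 0.004, -3.103]
wrist_force: [-0.6, 0.5, -0.3]
finger_gap: 0.5
finger_force: 0.0
lid [-3.51497553e-02  5.86120602e-02  6.08562773e+02] 2753 [628.856859   110.15919987 230.44373781] [ 609.25248579 -135.69940043   95.07692789]
```

View pics/s3.png

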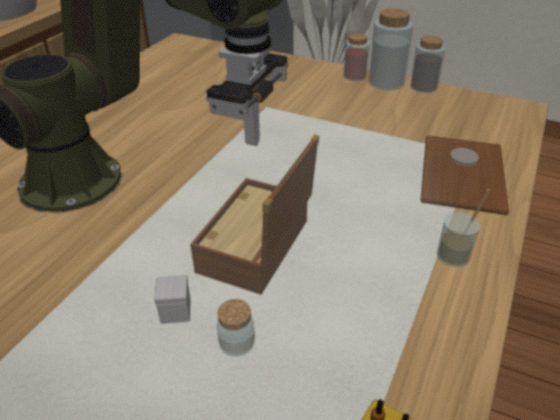

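The flap now lies flat in the case (around (240,225)) and the lid is unmoved, with its top edge at z≈231. Next I go over the lid and lower behind it.

```bash
python3 -m creep '{"slide":[[2,0,0.4],[3,0,0.4],[3,0,0],[3,0,0],[1.2,0,0],[0,0,0]],"turn":[0,0,0,0,0,0],"claw":[0,0,0,0,0,0]}'
```

```text
clock: 6.92
eef_pos: [660.6, -16.6, 462.0]
eef_rot: [3.141, -0.003, -3.103]
wrist_force: [-0.6, 0.3, -0.3]
finger_gap: 0.4
finger_force: 0.0
```

```bash
python3 -m creep '{"slide":[[0,0,-2],[0,0,-2.2],[0,0,-2],[-1,0,0],[-1,0,0],[-1,0,0],[-0.9,0,0],[0,0,0]],"turn":[0,0,0,0,0,0,0,0],"claw":[0,0,0,0,0,0,0,0]}'
```

```text
clock: 7.92
eef_pos: [620.5, -16.5, 402.8]
eef_rot: [-3.142, 0.001, -3.103]
wrist_force: [0.6, 0.2, -0.8]
finger_gap: 0.4
finger_force: 0.0
```

```bash
python3 -m creep '{"slide":[[-1,0,-0.2],[-1,0,-0.2],[-1.1,0,-0.2],[-1,0,-0.3],[-1,0,-0.3],[-1,0,-0.4],[-0.9,0,-0.5],[-0.9,0,-0.6]],"turn":[0,0,0,0,0,0,0,0],"claw":[0,0,0,0,0,0,0,0]}'
python3 - <<'E'
from h import *
im,d=manip.camera("scene");cv2.imwrite("pics/s4.png",im[...,::-1])
E
```

```text
clock: 8.93
eef_pos: [541.4, -16.5, 374.8]
eef_rot: [-3.142, -0.0, -3.103]
wrist_force: [2.4, -0.5, 0.8]
finger_gap: 0.7
finger_force: 1.1
```

View pics/s4.png

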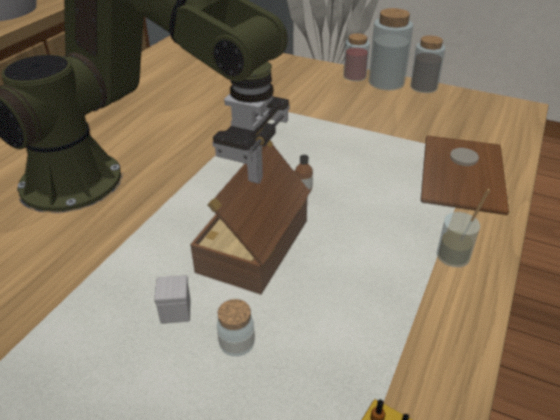

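The lid is at about 50°, with the fingertips on its outer face at (255,175). The flap is still flat and the bystanders haven't moved. I'll carry on more slowly.

```bash
python3 -m creep '{"slide":[[-0.8,0,-0.4],[-0.8,0,-0.7],[-0.7,0,-0.8],[-0.6,0,-0.8],[-0.5,0,-0.9],[-0.5,0,-0.9],[-0.4,0,-1],[-0.2,0,-0.7]],"turn":[0,0,0,0,0,0,0,0],"claw":[0,0,0,0,0,0,0,0]}'
python3 -m creep '{"slide":[[-0.2,0,-0.5],[-0.1,0,-0.5],[-0.1,0,-0.4],[-0.1,0,-0.4],[0,0,-0.3],[0,0,-0.2],[0,0,0],[0,0,0]],"turn":[0,0,0,0,0,0,0,0],"claw":[0,0,0,0,0,0,0,0]}'
```

```text
clock: 9.98
eef_pos: [496.8, -16.5, 312.4]
eef_rot: [3.141, -0.001, -3.103]
wrist_force: [-0.3, -0.7, 1.8]
finger_gap: 0.7
finger_force: 0.9
clock: 10.98
eef_pos: [492.1, -16.5, 290.1]
eef_rot: [3.142, 0.0, -3.103]
wrist_force: [-0.5, -0.2, -0.3]
finger_gap: 0.2
finger_force: 0.0
```

```bash
python3 -m creep '{"slide":[[0,0,-0.1],[0,0,-0.1],[0,0,0]],"turn":[0,0,0],"claw":[0,0,0]}'
```

```text
clock: 11.35
eef_pos: [492.1, -16.5, 289.3]
eef_rot: [-3.141, 0.001, -3.103]
wrist_force: [-6.9, 0.5, 15.3]
finger_gap: 0.2
finger_force: 7.7
```

```bash
python3 -m creep '{"slide":[[0,0,-0.08],[0,0,0],[0,0,0]],"turn":[0,0,0],"claw":[0,0,0]}'
python3 -m creep '{"slide":[[0,0,0.5],[0,0,2],[0,0,3],[0,0,3],[0,0,3],[-2,0,3],[-3,0,0],[0,0,0]],"turn":[0,0,0,0,0,0,0,0],"claw":[0,0,0,0,0,0,0,0]}'
python3 - <<'E'
from h import *
for cam in ("scene","top"):
    im,d=manip.camera(cam);cv2.imwrite(f"pics/{cam}5.png",im[...,::-1]);W=pts(cam,d)
    m=(W[...,0]>465)&(W[...,0]<590)&(abs(W[...,1]+17)<105)&(W[...,2]>60)&(W[...,2]<120);P=W[m]
    s=np.linalg.lstsq(np.c_[P[:,:2]-[528,-17],np.ones(len(P))],P[:,2],rcond=None)[0]
    print(cam,"lid z slopes/height",s,len(P))
    z=np.load(cam+".npz")
    for q in ("bottle","jar","tin"):
        for r in manip.cut_out(q,cam)[:1]: print(q,r["score"],np.round(r["position"]),np.round(np.median(W[r["mask"]&(d>0)],axis=0)))
E
```

```text
clock: 11.72
eef_pos: [492.1, -16.5, 289.1]
eef_rot: [-3.141, 0.001, -3.103]
wrist_force: [-11.1, 0.6, 24.6]
finger_gap: 0.5
finger_force: 12.2
clock: 12.72
eef_pos: [441.0, -16.5, 432.9]
eef_rot: [-3.141, 0.001, -3.104]
wrist_force: [0.3, 0.1, 0.2]
finger_gap: 0.6
finger_force: 0.0
scene lid z slopes/height [-1.98833914e-04 -9.86795794e-04  8.78639241e+01] 4066
bottle 0.56 [302. 178.] [549. 202.  52.]
jar 0.65 [235. 326.] [ 630. -266.   62.]
tin 0.96 [176. 296.] [ 493. -252.   62.]
top lid z slopes/height [-7.05931859e-04  4.83445887e-04  8.98952211e+01] 6935
bottle 0.57 [187. 234.] [541. 207.  66.]
jar 0.62 [410. 194.] [ 618. -239.   83.]
tin 0.85 [406. 259.] [ 485. -231.   68.]
```

View pics/scene5.png

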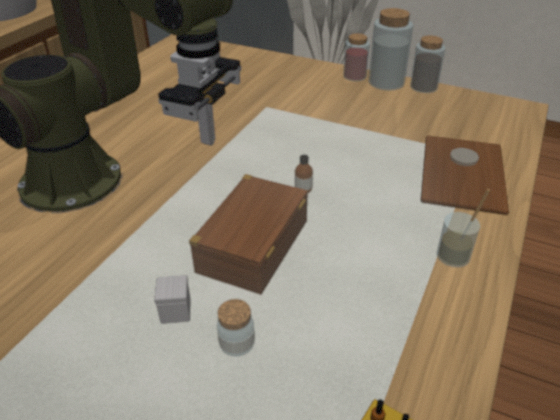

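The lid is flat and shut (around (250,225)): its slope is under 0.001 and its top is at about 90 mm. The bottle, jar and tin are where they were, and the robot is clear.

```bash
python3 -c "
from cell import manip
print(manip.sign_off())"
```

```text
the job is handed in; nothing more can be done
None
```

The job is handed in: the flap was folded flat, then the lid pressed gently shut (level, top at about 90 mm), the bottle, jar and tin are unmoved, and it took about 13 s of the 51 s allowed.

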